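# Rock a tight spacer tube out of its sprung nest

### The arm

A 7-joint arm with a two-finger parallel gripper is mounted at the origin on a cart in front of the work surface, level with it; the furniture and walls round the work are solid. World frame = base frame: x ahead of the robot, y to its left, z up, the work surface at z = 0. Lengths are in m, angles in rad, forces in N, time in s.
With the tool pointing down it reaches from about 0.4 to 0.85 m from the base axis. Payload 10.4 kg.
Tool frame: the origin (TCP) lies on the centre line of the jaws, within the pads' length; the fingertips stand 11 mm ahead of it and the grasp point (between the pads) lies 8 mm behind it (tip_reach is the distance from the TCP to the fingertips, in m); z points along the fingers, y is the line along which they close (so a half turn about z gives the same grasp; the last joint's range is limited). The gripper opens to 85 mm and grips with 20 to 120 N. Pads are 22 mm wide; open, the fingers measure 114 mm over their backs; the gripper's body (76 mm by 85 mm) begins 54 mm behind the grasp point. The pads swing forward as they close: fully open they stand 13 mm farther back than shut.
Start: joints at [1.234, 0.332, -0.065, 1.46, 0.022, 1.35, -0.088], TCP at [0.193, -0.594, 0.242] pointing down, gripper open.
Joint ranges: [-2.6, 2.6], [-0.5, 2.12], [-1.47, 1.34], [0.16, 2.42], [-1.27, 4.41], [0.06, 2.06], [-2.6, 2.6]. Speed limits (rad/s): [2.22, 2.22, 2.79, 2.79, 3.14, 3.14, 3.14].

### API

Orientations are given as a unit quaternion [x, y, z, w].
In Python, from workcell import get_obs, camera, hand_in, tip_reach gives the robot as it stands. The module is installed in compiled form; this text tells all that it offers.
- The arm moves only by the tool move_arm, never from a script. Its argument "plan" is a list of rows, each an object with "delta_pos": the shift along the tool's x, y, z in parts of the range, where 1.0 means 0.75 m, a list of three; "turn": the turn, a rotation vector about the tool's x, y, z in normalised numbers (1 is 2 rad), a list of three; "fingers": the closure, from 0 (fully open) to 1 (shut). A call has 1 to 12 rows; each row is the pose to reach, as a shift and turn from the pose commanded when the call began, along the tool's axes at that moment; what a row does not reach only later rows make up. A row lasts 1/8 s, in which the tool goes at most 62.5 mm and 10.7 degrees, less where a joint would pass 70% of its speed; a pose out of reach is approached as far as the arm can. No shift or turn number may pass 1 either way. A call with a gripper value outside its range is refused whole. The fingers move at their own pace and stop on an object; "force" is the grip in N (left out, the last holds). Time passes only in rows, so rows that repeat a pose let the fingers close. It gives the time, the measured TCP pose, the force, the opening and the grip force at its end, in the units of the state.
- get_obs(): the state, without advancing time (a new reading comes with each control period).
- camera(name): name is "scene" or "top" or "wrist"; returns a dict with "color" (384x512x3 uint8, red, green, blue), "range_z" (384x512 float32, m along the optical axis (not along the pixel's ray), 0 where there is no reading), "fx", "fy", "cx", "cy" (pixels), "k1" (the pictures are not rectified: a ray, as slopes to the right and down, at radius r is drawn at 1 + k1 r^2 times it, then the intrinsics apply), "R" (3x3) and "t" (3): a world point X has camera coordinates R X + t; the wrist camera has in their place "tool_from_camera" (4x4, takes a point from camera to tool coordinates, whose origin is the TCP and whose axes are the flange's). Camera axes: x right, y down, z forward; pixel columns grow to the right and rows downward; lengths in m; the calibration is good to about 2 mm. A picture is of the moment at which its call begins: read the wrist's pose just before it.
- hand_in(): hands the job in; it is judged then, once.
The state is a dict: "clock": time; "joint_pos": joint angles; "joint_velocities": joint speeds; "tau": joint torques, N m; "position": TCP position; "ee_rot": TCP orientation; "ft_force": force on the tool from outside, world axes, zero at the start; "torque": the same for the moment, N m; "grip_width": opening from 0.0 (shut) to 1.0 (fully open); "grasp_force": force on a finger pad.
Only numpy, scipy, OpenCV 4.12 (cv2) and the standard library are available. Lean on these libraries where they do the work, as an engineer would, in place of code of your own. Each camera call takes 0.05 s, during which the arm holds its last target. There are 200 camera calls.

### The job

The grey spacer tube is stuck tight between the sprung jaws of the loose blue nest; a straight pull would only lift the nest with it. Take the tube by its upper part and rock it, first towards the nest's red end, then towards the other end, and so on, working it up until it frees, while the nest stays flat on the bench about where it is. Finish holding the tube upright in the gripper, still over the nest and just clear of it (about two centimetres), and do not disturb the drink can, the grease tin or the threaded stud.

Things in the scene. Friction and masses are not known exactly. Their poses are not given: they have to be found in the camera images.
- tube: dark grey steel spacer tube standing on end, 38 mm outside diameter, 72 mm long, 0.25 kg (varies by some 15 %). Origin: centre of its lower end; z along the tube, upwards. At the start its lower end rests on the nest's pocket floor, 24 mm above the bench, and its upper 46 mm stand out of the nest.
- tube_top (a point): centre of the tube's upper end, 72 mm from its origin along its z
- nest: heavy loose fixture (2.4 kg, not fastened). Base plate 110 (x) x 160 (y) x 14 mm; on it a blue housing 68 (x) x 116 (y) mm, top face 50 mm above the bench, with an open pocket 44 mm wide in x. The end at its own +y is red, the end at -y has a bare aluminium plate. Origin: centre of its underside, z up. The tube is free once its lower end is above the top face, 26 mm up from its start.
- nest_mouth (a point): centre of the nest's pocket at the level of its top face, 50 mm above the nest's origin
- jaw_red (a joint): brass jaw in the pocket at the red (+y) end, sliding along the nest's y; 0 at the start, grows outwards, -4 to 7 mm. Face 40 mm wide, from 26 to 49 mm height. A spring (1.5 N/mm) presses it on the tube; friction then holds that side of the tube with roughly 17 N, and both sides together hold it harder than the nest's weight.
- jaw_plain (a joint): the like jaw at the other (-y) end. Leaning the tube in the nest's y-z plane (about its x axis) slides one side up past its jaw while the other side acts as pivot: about 8 degrees either way gains about 5 mm a swing.
- can: bystander: drink can, 66 mm diameter, 168 mm tall, standing; origin at the centre of its underside
- grease: bystander: red and white grease tin, 68 mm diameter, 63 mm tall, standing; origin at the centre of its underside
- stud: bystander: grey threaded stud with a copper-coloured top, 25 mm diameter, 76 mm tall, standing; origin at the centre of its underside
Mind the look-alikes: they are no part of the job. There is more than one size of the tube; the job needs the larger.

How it is judged:
On the way, in this order (a step that is already met when the one before it is completed fails the run):
1. the tube, still in the nest, is rocked towards the red end by at least 3 degrees (angle between the z axis of tube and the z axis of nest, either way round above 0.052 rad and y of tube_top in the frame of nest above 0.001 m and z of tube in the frame of nest below 0.046 m), for 0.05 s.
2. the tube, still in the nest, is rocked towards the other end by at least 3 degrees (angle between the z axis of tube and the z axis of nest, either way round above 0.052 rad and y of tube_top in the frame of nest below -0.001 m and z of tube in the frame of nest below 0.049 m), for 0.05 s.
At the end, for the whole second after the job is handed in: The gripper holds the tube still and upright (within 10 degrees) over the nest (within 30 mm of the mouth's centre), its lower end 4 to 45 mm above the nest's top face, touching the nest nowhere; the nest stands flat on the bench within 40 mm of where it stood and the robot does not touch it (z of tube in the frame of nest_mouth between 0.004 and 0.045 m and horizontal distance between tube and nest_mouth below 0.03 m and angle between tube's own z axis and vertical below 0.17 rad and contact force between the fingers and tube above 3 N and contact force between each of tube, the arm and nest below 0.2 N and linear speed of tube below 0.03 m/s and angle between nest's own z axis and vertical below 0.03 rad and height (world z) of nest below 0.004 m and distance of nest from where it was at the start of the episode below 0.04 m); the arm keeps its last pose, push and grip.
It fails at once if the nest is lifted (8 mm) or tipped (0.06 rad) (height (world z) of nest above 0.008 m or angle between nest's own z axis and vertical above 0.06 rad).
It fails at once if the nest is pushed 40 mm away (distance of nest from where it was at the start of the episode above 0.04 m).
It fails at once if a bystander is moved by 20 mm (distance of any of can, grease, stud from where it was at the start of the episode above 0.02 m).
It also fails if it takes over 38 s, if anything falls off the work surface, if the arm or the gripper's body presses on something with over 40 N, if the wrist force passes 120 N, or if a joint passes its speed limit or range.

## Working session

There is one attempt and no reset: what is moved stays moved. The work goes in short steps, Python scripts to look and compute and a tool call to move; the robot and the scene stay as the last step left them, time stands still between calls to the robot, and variables do not carry over. Pictures are saved under pics/ and viewed, at most 10 in all, crops included, and the job is handed in when it is done.

Besides the shell and the picture viewer there is one more tool, called after "Request:" in YAML: its name, and indented under it one key for each argument. move_arm: Moves the arm, as the interface text tells. Its arguments: {"type":"object","properties":{"plan":{"type":"array","items":{"type":"object","properties":{"delta_pos":{"type":"array","items":{"type":"number"}},"turn":{"type":"array","items":{"type":"number"}},"fingers":{"type":"number"}}}},"force":{"type":"number"}},"required":["plan"]}

```bash
mkdir -p pics; cat > h.py <<'E'
import numpy as np,cv2
from workcell import *
from scipy.spatial.transform import Rotation as Ro
def cloud(c,obs=None):
    h,w=c["range_z"].shape
    u,v=np.meshgrid(np.arange(w),np.arange(h))
    K=np.array([[c["fx"],0,c["cx"]],[0,c["fy"],c["cy"]],[0,0,1.]])
    p=np.stack([u,v],-1).reshape(-1,1,2).astype(float)
    s=cv2.undistortPoints(p,K,np.array([c["k1"],0,0,0,0.])).reshape(h,w,2)
    z=c["range_z"]; P=np.dstack([s[...,0]*z,s[...,1]*z,z])
    if "R" in c: return (P-c["t"])@c["R"]
    T=c["tool_from_camera"]; P=P@T[:3,:3].T+T[:3,3]
    return P@Ro.from_quat(obs["ee_rot"]).as_matrix().T+obs["position"]
def save(n,img): cv2.imwrite(f"pics/{n}.png",img[...,::-1])
E
python3 - <<'E'
from h import *
o=get_obs();print(o)
a=camera("top");b=camera("scene")
save("a",np.hstack([a["color"],b["color"]])[:, :].copy())
im=cv2.imread("pics/a.png");cv2.imwrite("pics/a.png",cv2.resize(im,(800,300),interpolation=cv2.INTER_AREA))
save("top",a["color"]);np.savez("top.npz",P=cloud(a),c=a["color"]);np.savez("scene.npz",P=cloud(b),c=b["color"])
E
```

```text
{'clock': 0.0, 'joint_pos': array([ 1.23439936,  0.33286215, -0.06470328,  1.4609402 ,  0.02160987,
        1.34993066, -0.08849693]), 'joint_velocities': array([-0.0018936 , -0.00112357, -0.00025312, -0.00087653,  0.00148403,
        0.00073629,  0.00018842]), 'tau': array([ 5.28237490e-05, -6.25457954e+01,  4.90501081e-02, -3.91609454e+01,
        1.62759831e-02,  9.77545656e-03, -4.62634023e-05]), 'position': array([ 0.19279965, -0.59413082,  0.24152255]), 'ee_rot': array([ 9.87714115e-01,  1.56269978e-01, -1.50817270e-04, -7.06289659e-04]), 'ft_force': array([ 0.33545718,  0.78154179, -0.4911177 ]), 'torque': array([ 0.02144195, -0.01118854,  0.01346494]), 'grasp_force': 0.0, 'grip_width': 1.0006998093590294}
```

View pics/a.png

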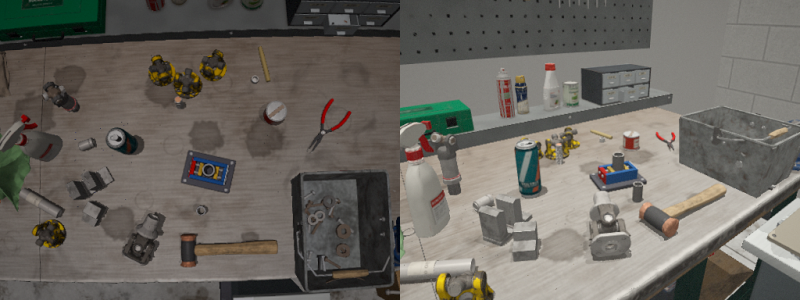

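View pics/top.png

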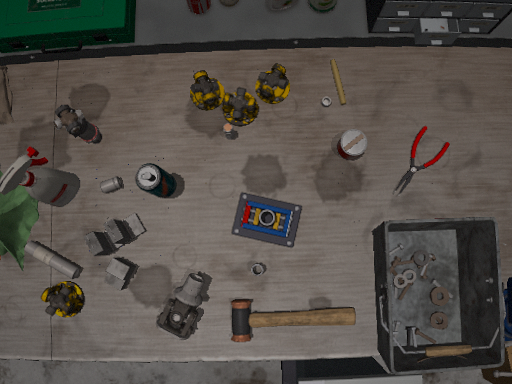

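The candidates for the tube (top-view pixels) are the tube in the nest (267,217), the smaller standing tube (258,268), the lying cylinder (111,184) and the small ring (325,101). I choose the one in the nest. The nest's red end is at about (248,214), the can at (155,180), the grease tin at (352,145) and the stud at (230,130).

```bash
python3 - <<'E'
from h import *
d=np.load("top.npz");P=d["P"];c=d["c"]
im=c[175:290,210:330];save("crop",cv2.resize(im,None,fx=5,fy=5,interpolation=cv2.INTER_CUBIC))
def ctr(m,n):
    p=P[m];r=cv2.minAreaRect(p[:,:2].astype(np.float32));print(n,m.sum(),p.mean(0).round(4),np.median(p,0).round(4),"rect",np.round(r[0],4),np.round(r[1],4),round(r[2],1));return p
roi=np.zeros(c.shape[:2],bool);roi[185:255,225:310]=1
hsv=cv2.cvtColor(c,cv2.COLOR_RGB2HSV)
Z=P[...,2]
ctr(roi&(Z>.085)&(Z<.11),"tubetop")
blue=roi&(hsv[...,0]>100)&(hsv[...,0]<130)&(hsv[...,1]>130)
red=roi&((hsv[...,0]<8)|(hsv[...,0]>172))&(hsv[...,1]>150)
pb=ctr(blue&(Z>.04)&(Z<.06),"blue");pr=ctr(red,"red");ctr((blue|red)&(Z>.04)&(Z<.06),"housing")
ctr(roi&(Z>.008)&(Z<.12),"nest all")
# near obstacles
for n,(u,v) in dict(can=(155,180),grease=(352,145),stud=(230,130),small=(258,268)).items():
    print(n,P[v,u].round(3))
s=np.load("scene.npz")["P"];m=(np.hypot(s[...,0]-P[217,267,0],s[...,1]-P[217,267,1])<.06)&(s[...,2]>.07)
print("scene tube",m.sum(),s[m].min(0),s[m].max(0))
E
```

```text
tubetop 93 [0.5586 0.2276 0.0953] [0.5596 0.2267 0.0957] rect [0.5583 0.2273] [0.0353 0.0357] 88.4
blue 461 [0.5562 0.2198 0.05  ] [0.5469 0.2172 0.0501] rect [0.5587 0.2273] [0.1077 0.0674] 75.2
red 109 [0.5706 0.2771 0.0578] [0.5712 0.277  0.0492] rect [0.5392 0.2694] [0.1226 0.0376] 18.4
housing 561 [0.5589 0.2302 0.0499] [0.5595 0.2317 0.0499] rect [0.5593 0.2296] [0.1123 0.0674] 75.2
nest all 2695 [0.5571 0.2285 0.0304] [0.5566 0.2285 0.0192] rect [0.5584 0.2284] [0.16   0.1103] 75.5
can [0.645 0.475 0.164]
grease [0.734 0.009 0.061]
stud [0.778 0.31  0.076]
small [0.437 0.252 0.001]
scene tube 201 [0.53614333 0.20994416 0.07009177] [0.5744747  0.24780991 0.09436541]
```

View pics/crop.png

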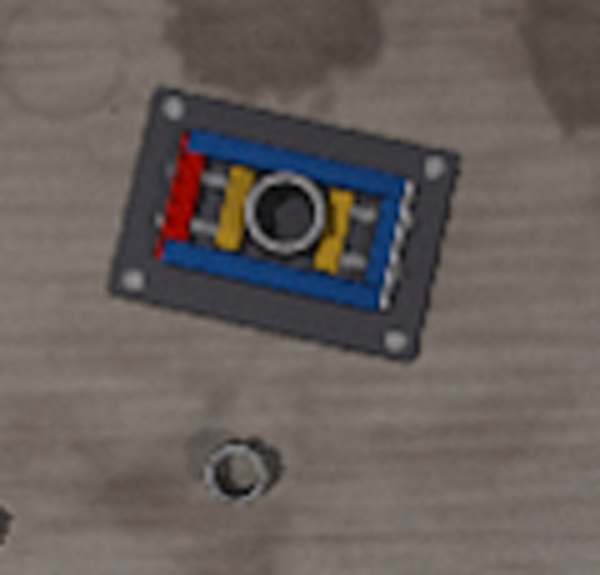

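The crop confirms it: the large tube stands between the brass jaws at crop (285,212), the red end is on the left at (185,200), and the small loose tube is at (238,470). Measured sizes match the given ones (base 160 x 110 mm, tube top z = 0.095). The nest's +y points 75.5° from world x.

```bash
cat >> h.py <<'E'
def rel(p,yaw_x_deg=None,obs=None):
    o=obs or get_obs();R=Ro.from_quat(o["ee_rot"])
    d=R.inv().apply(np.array(p)-o["position"]);out=[d.round(4)]
    if yaw_x_deg is not None:
        a=np.radians(yaw_x_deg);x=np.array([np.cos(a),np.sin(a),0]);z=np.array([0,0,-1.]);T=np.stack([x,np.cross(z,x),z],1)
        out.append((R.inv()*Ro.from_matrix(T)).as_rotvec().round(4))
    return out
E
python3 - <<'E'
from h import *
P=np.load("top.npz")["P"]
m=(P[...,0]<.65)&(P[...,0]>.1)&(P[...,1]<.15)&(P[...,1]>-.8);print("max z right side",P[m][:,2].max(), P[m][P[m][:,2].argmax()])
r0=.6247;
for f in np.linspace(.125,1,8):
    th=np.radians(-72+f*94.2);r=.625+f*(.603-.625)
    print(round(f,2),rel([r*np.cos(th),r*np.sin(th),.27]), 18+f*147.5)
E
```

```text
max z right side 0.19505974599849082 [ 0.25729184 -0.14036275  0.19505975]
0.12 [array([ 0.1272, -0.0156, -0.0284])] 36.4375
0.25 [array([ 0.2477, -0.0569, -0.0283])] 54.875
0.38 [array([ 0.3568, -0.1216, -0.0283])] 73.3125
0.5 [array([ 0.4499, -0.2069, -0.0281])] 91.75
0.62 [array([ 0.5234, -0.3089, -0.028 ])] 110.1875
0.75 [array([ 0.5742, -0.4233, -0.0279])] 128.625
0.88 [array([ 0.6005, -0.545 , -0.0277])] 147.0625
1.0 [array([ 0.6014, -0.669 , -0.0276])] 165.5
```

The rows are not in the units I measure in: shifts go in shares of 0.75 m and turns go in shares of 2 rad. I convert before sending: 0.525 m / 0.75 = 0.7, -0.27 m / 0.75 = -0.36, -1.7 rad / 2 = -0.85.

Request:
move_arm:
  plan:
    - {"delta_pos": [0, 0, -0.0667], "turn": [0, 0, 0], "fingers": 0}
    - {"delta_pos": [0.08, -0.0053, -0.0933], "turn": [0, 0, -0.08], "fingers": 0}
    - {"delta_pos": [0.16, -0.02, -0.0933], "turn": [0, 0, -0.16], "fingers": 0}
    - {"delta_pos": [0.24, -0.04, -0.0933], "turn": [0, 0, -0.24], "fingers": 0}
    - {"delta_pos": [0.3133, -0.0693, -0.0933], "turn": [0, 0, -0.32], "fingers": 0}
    - {"delta_pos": [0.3867, -0.1067, -0.0933], "turn": [0, 0, -0.4], "fingers": 0}
    - {"delta_pos": [0.4533, -0.1467, -0.0933], "turn": [0, 0, -0.48], "fingers": 0}
    - {"delta_pos": [0.5133, -0.1933, -0.0933], "turn": [0, 0, -0.56], "fingers": 0}
    - {"delta_pos": [0.5733, -0.2467, -0.0933], "turn": [0, 0, -0.64], "fingers": 0}
    - {"delta_pos": [0.62, -0.3, -0.0933], "turn": [0, 0, -0.72], "fingers": 0}
    - {"delta_pos": [0.6667, -0.36, -0.0933], "turn": [0, 0, -0.8], "fingers": 0}
    - {"delta_pos": [0.7, -0.4133, -0.0933], "turn": [0, 0, -0.85], "fingers": 0}
  force: 80

```text
clock: 1.6
position: [0.597, -0.1351, 0.3118]
ee_rot: [0.532, 0.847, 0.0, -0.0]
ft_force: [0.6, -0.1, -1.0]
grip_width: 1.001
grasp_force: 0.0
```

```bash
python3 - <<'E'
from h import *
o=get_obs();print(o["clock"],o["position"],o["joint_pos"].round(2))
print(rel([.5585,.2280,.20],165.5,o))
E
```

```text
1.6 [ 0.59703297 -0.13511792  0.31183812] [ 0.6   0.34 -0.6   1.36  0.19  1.5   0.47]
[array([0.3438, 0.1228, 0.1121]), array([ 1.000e-04, -8.000e-04, -8.692e-01])]
```

In the tool's units: 0.344 m / 0.75 = 0.4587, 0.32 m / 0.75 = 0.4267, -0.869 rad / 2 = -0.4345.

Request:
move_arm:
  plan:
    - {"delta_pos": [0.0733, 0.0267, 0], "turn": [0, 0, -0.07], "fingers": 0}
    - {"delta_pos": [0.1467, 0.0533, 0], "turn": [0, 0, -0.14], "fingers": 0}
    - {"delta_pos": [0.22, 0.08, 0.0133], "turn": [0, 0, -0.21], "fingers": 0}
    - {"delta_pos": [0.2933, 0.1067, 0.04], "turn": [0, 0, -0.28], "fingers": 0}
    - {"delta_pos": [0.3667, 0.1333, 0.0667], "turn": [0, 0, -0.35], "fingers": 0}
    - {"delta_pos": [0.4267, 0.1533, 0.0933], "turn": [0, 0, -0.4], "fingers": 0}
    - {"delta_pos": [0.4587, 0.164, 0.1333], "turn": [0, 0, -0.4345], "fingers": 0}
    - {"delta_pos": [0.4587, 0.164, 0.1493], "turn": [0, 0, -0.4345], "fingers": 0}
    - {"delta_pos": [0.4587, 0.164, 0.1493], "turn": [0, 0, -0.4345], "fingers": 0}

```text
clock: 2.72
position: [0.5603, 0.2246, 0.1995]
ee_rot: [0.13, 0.992, -0.001, -0.001]
ft_force: [-0.3, -0.4, -0.2]
grip_width: 1.002
grasp_force: 0.0
```

```bash
python3 - <<'E'
from h import *
o=get_obs();c=camera("wrist");P=cloud(c,o)
print(o["clock"],o["position"],o["joint_pos"].round(2));save("w",c["color"])
Z=P[...,2];near=np.hypot(P[...,0]-.5585,P[...,1]-.228)<.06
m=near&(Z>.085)&(Z<.105)
r=cv2.minAreaRect(P[m][:,:2].astype(np.float32));print(m.sum(),np.median(P[m],0),r,cv2.minEnclosingCircle(P[m][:,:2].astype(np.float32)))
hsv=cv2.cvtColor(c["color"],cv2.COLOR_RGB2HSV)
b=(Z>.042)&(Z<.058)&(np.hypot(P[...,0]-.5585,P[...,1]-.228)<.1)&(hsv[...,1]>130)
print(cv2.minAreaRect(P[b][:,:2].astype(np.float32)))
print(rel([*r[0],.071],165.5,o))
E
```

```text
2.725 [0.56034939 0.22459554 0.19946182] [ 0.2   0.44 -0.85  1.54  0.34  1.32  0.62]
803 [0.55840083 0.22851308 0.0951938 ] ((0.5577762126922607, 0.2281506508588791), (0.03741460666060448, 0.03757355362176895), 76.79945373535156) ((0.558033287525177, 0.22810758650302887), 0.019341252744197845)
((0.5580329895019531, 0.23013871908187866), (0.11246153712272644, 0.06737430393695831), 75.16214752197266)
[array([0.0033, 0.003 , 0.1285]), array([-0.0015, -0.0012, -0.0077])]
```

View pics/w.png

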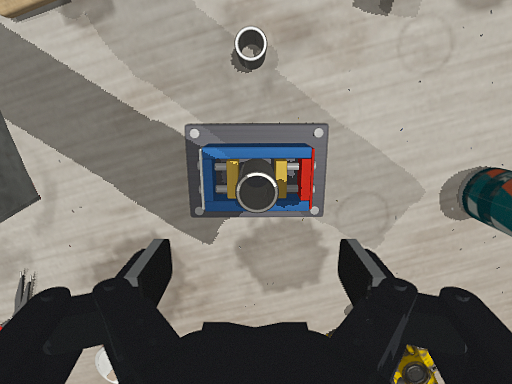

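The picture shows the nest at (256,170), the tube rim at (257,192), the red end on the right at (308,180) and nothing between the fingers. The tool's +y is the nest's +y.

In the tool's units: 0.075 m / 0.75 = 0.1, 0.04 m / 0.75 = 0.0533.

Request:
move_arm:
  plan:
    - {"delta_pos": [0, 0, 0.0533], "turn": [0, 0, 0], "fingers": 0}
    - {"delta_pos": [0, 0, 0.1], "turn": [0, 0, 0], "fingers": 0}
    - {"delta_pos": [0, 0, 0.1], "turn": [0, 0, 0], "fingers": 0}
    - {"delta_pos": [0, 0, 0.1], "turn": [0, 0, 0], "fingers": 0}

```text
clock: 3.28
position: [0.5614, 0.2258, 0.1274]
ee_rot: [0.13, 0.992, 0.001, 0.001]
ft_force: [1.0, 0.4, 0.2]
grip_width: 0.999
grasp_force: 0.0
```

```bash
python3 - <<'E'
from h import *
o=get_obs();print(o["position"],o["joint_velocities"].round(3),rel([.558,.228,.071],165.5,o))
E
```

```text
[0.56143979 0.22584013 0.12740846] [-0.005 -0.008 -0.007 -0.006  0.003 -0.005  0.001] [array([0.004 , 0.0011, 0.0564]), array([ 0.0013,  0.002 , -0.007 ])]
```

In the tool's units: 0.054 m / 0.75 = 0.072, 0.004 m / 0.75 = 0.0053, -0.007 rad / 2 = -0.0035.

Request:
move_arm:
  plan:
    - {"delta_pos": [0.0053, 0.0013, 0.0267], "turn": [0, 0, -0.0035], "fingers": 0}
    - {"delta_pos": [0.0053, 0.0013, 0.0533], "turn": [0, 0, -0.0035], "fingers": 0}
    - {"delta_pos": [0.0053, 0.0013, 0.072], "turn": [0, 0, -0.0035], "fingers": 0}
    - {"delta_pos": [0.0053, 0.0013, 0.072], "turn": [0, 0, -0.0035], "fingers": 0.2}
    - {"delta_pos": [0.0053, 0.0013, 0.072], "turn": [0, 0, -0.0035], "fingers": 0.3}
  force: 80

```text
clock: 3.9
position: [0.5569, 0.2282, 0.0716]
ee_rot: [0.126, 0.992, 0.0, 0.0]
ft_force: [0.1, -0.5, -0.8]
grip_width: 0.696
grasp_force: 0.0
```

```bash
python3 - <<'E'
from h import *
o=get_obs();print(o["position"],o["grip_width"],rel([.558,.228,.071],165.5,o))
c=camera("wrist");save("w2",c["color"])
E
```

```text
[0.55691059 0.22816226 0.0716196 ] 0.6962734313236774 [array([-0.0011,  0.0001,  0.0006]), array([0.0003, 0.0003, 0.0014])]
```

View pics/w2.png

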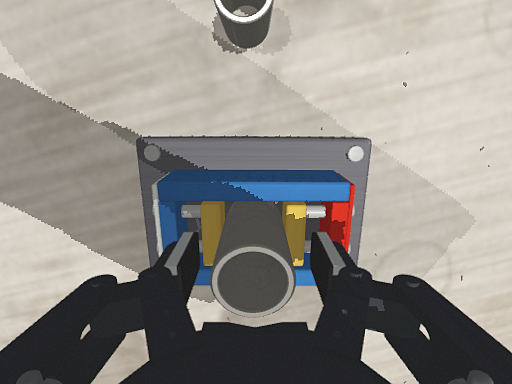

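The tube (252,280) sits centred between the pads (185 and 325). I close now.

In the tool's units: -0.001 m / 0.75 = -0.0013.

Request:
move_arm:
  plan:
    - {"delta_pos": [-0.0013, 0, 0], "turn": [0, 0, 0], "fingers": 0.45}
    - {"delta_pos": [-0.0013, 0, 0], "turn": [0, 0, 0], "fingers": 0.55}
    - {"delta_pos": [-0.0013, 0, 0], "turn": [0, 0, 0], "fingers": 0.7}
    - {"delta_pos": [-0.0013, 0, 0], "turn": [0, 0, 0], "fingers": 0.8}
    - {"delta_pos": [-0.0013, 0, 0], "turn": [0, 0, 0], "fingers": 0.8}
  force: 90

```text
clock: 4.58
position: [0.558, 0.2274, 0.072]
ee_rot: [0.126, 0.992, -0.0, 0.0]
ft_force: [-0.7, -1.6, 5.7]
grip_width: 0.433
grasp_force: 89.5
```

In the tool's units: 0.0047 m / 0.75 = 0.0063, 0.0035 m / 0.75 = 0.0047, 0.157 rad / 2 = 0.0785.

Request:
move_arm:
  plan:
    - {"delta_pos": [0, 0.0015, -0.0011], "turn": [0.02, 0, 0], "fingers": 0.8}
    - {"delta_pos": [0, 0.0031, -0.002], "turn": [0.04, 0, 0], "fingers": 0.8}
    - {"delta_pos": [0, 0.0047, -0.0029], "turn": [0.06, 0, 0], "fingers": 0.8}
    - {"delta_pos": [0, 0.0063, -0.0037], "turn": [0.0785, 0, 0], "fingers": 0.8}
    - {"delta_pos": [0, 0.0063, -0.0037], "turn": [0.0785, 0, 0], "fingers": 0.8}
    - {"delta_pos": [0, 0.0063, -0.0037], "turn": [0.0785, 0, 0], "fingers": 0.8}
  force: 110

```text
clock: 5.32
position: [0.5592, 0.2323, 0.0746]
ee_rot: [0.125, 0.989, -0.077, -0.009]
ft_force: [0.5, -1.0, 4.6]
grip_width: 0.427
grasp_force: 111.0
```

```bash
cat > st.py <<'E'
from h import *
o=get_obs();R0=Ro.from_quat([0.126,0.992,0,0])
print(o["clock"],"lean",(R0.inv()*Ro.from_quat(o["ee_rot"])).as_rotvec().round(3),"dp",R0.inv().apply(o["position"]-[.558,.2274,.072]).round(4),o["ft_force"].round(1),o["torque"].round(2),o["joint_pos"].round(2))
a=camera("top");P=cloud(a);Z=P[...,2];n=(np.hypot(P[...,0]-.558,P[...,1]-.228)<.11)
m=n&(Z>.008)&(Z<.024);r=cv2.minAreaRect(P[m][:,:2].astype(np.float32));print("plate",np.round(r[0],4),np.round(r[1],3),round(r[2],1),np.median(P[m],0).round(4))
x=P[m];A=np.c_[x[:,:2]-x[:,:2].mean(0),np.ones(len(x))];k=np.linalg.lstsq(A,x[:,2],rcond=None)[0];print("plane",k.round(4))
E
python3 st.py
```

```text
5.325 lean [ 0.156 -0.001 -0.001] dp [ 0.0001  0.0051 -0.0026] [ 0.5 -1.   4.6] [ 0.56 -0.34  0.01] [ 0.01  0.62 -0.74  1.57  0.52  1.26  0.46]
plate [0.5194 0.1918] [0.037 0.176] 62.4 [0.5884 0.1511 0.0143]
plane [-0.0454 -0.0095  0.0146]
```

In the tool's units: -0.0111 m / 0.75 = -0.0148, -0.0041 m / 0.75 = -0.0055, -0.314 rad / 2 = -0.157.

Request:
move_arm:
  plan:
    - {"delta_pos": [0, -0.0024, -0.0009], "turn": [-0.026, 0, 0], "fingers": 0.8}
    - {"delta_pos": [0, -0.0049, -0.0019], "turn": [-0.0525, 0, 0], "fingers": 0.8}
    - {"delta_pos": [0, -0.0073, -0.0027], "turn": [-0.0785, 0, 0], "fingers": 0.8}
    - {"delta_pos": [0, -0.0099, -0.0036], "turn": [-0.105, 0, 0], "fingers": 0.8}
    - {"delta_pos": [0, -0.0123, -0.0045], "turn": [-0.131, 0, 0], "fingers": 0.8}
    - {"delta_pos": [0, -0.0148, -0.0055], "turn": [-0.157, 0, 0], "fingers": 0.8}
    - {"delta_pos": [0, -0.0148, -0.0055], "turn": [-0.157, 0, 0], "fingers": 0.8}
    - {"delta_pos": [0, -0.0148, -0.0055], "turn": [-0.157, 0, 0], "fingers": 0.8}

```text
clock: 6.38
position: [0.5561, 0.2216, 0.0793]
ee_rot: [0.125, 0.989, 0.077, 0.01]
ft_force: [3.3, -1.1, -6.4]
grip_width: 0.426
grasp_force: 110.7
```

```bash
cat > st.py <<'E'
from h import *
o=get_obs();R0=Ro.from_quat([0.126,0.992,0,0])
print(o["clock"],"lean",(R0.inv()*Ro.from_quat(o["ee_rot"])).as_rotvec().round(3),"dp",R0.inv().apply(o["position"]-[.558,.2274,.072]).round(4),o["ft_force"].round(1),o["torque"].round(2),o["grip_width"])
c=camera("wrist");save("w%d"%(o["clock"]*10),c["color"]);P=cloud(c,o);Z=P[...,2];n=(np.hypot(P[...,0]-.558,P[...,1]-.228)<.11)
hsv=cv2.cvtColor(c["color"],cv2.COLOR_RGB2HSV)
b=n&(hsv[...,0]>100)&(hsv[...,0]<130)&(hsv[...,1]>130)&(Z>.035)
x=P[b];x=x[abs(x[:,2]-np.median(x[:,2]))<.006];k=np.linalg.lstsq(np.c_[x[:,:2]-x[:,:2].mean(0),np.ones(len(x))],x[:,2],rcond=None)[0];print("top plane",len(x),k.round(4))
r=[n&(Z>.008)&(Z<.022)]
x=P[r[0]];print("plate",len(x),np.median(x[:,2]).round(4),np.round(cv2.minAreaRect(x[:,:2].astype(np.float32))[0],4),np.round(cv2.minAreaRect(x[:,:2].astype(np.float32))[1],3))
E
python3 st.py; ls pics
```

```text
6.375 lean [-0.155  0.    -0.001] dp [ 0.0004 -0.0061 -0.0073] [ 3.3 -1.1 -6.4] [-0.86 -0.77 -0.05] 0.4261464026541221
top plane 4948 [ 0.0153 -0.0022  0.0491]
plate 10085 0.0135 [0.557  0.2283] [0.16  0.109]
a.png
crop.png
top.png
w.png
w2.png
w63.png
```

View pics/w63.png

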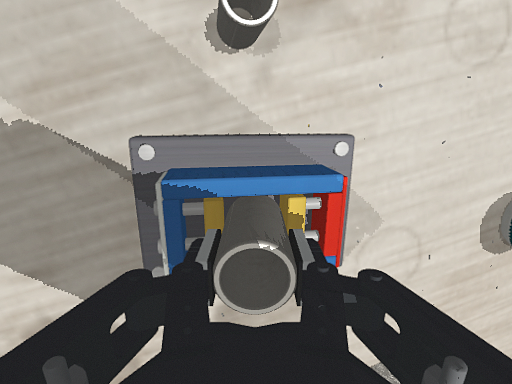

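The tube (255,275) leans with the gripper towards the plain end. The nest plate is level and still centred at (0.557, 0.228).

In the tool's units: 0.0131 m / 0.75 = 0.0175, 0.0065 m / 0.75 = 0.0087, 0.314 rad / 2 = 0.157.

Request:
move_arm:
  plan:
    - {"delta_pos": [0, 0.0029, -0.0009], "turn": [0.026, 0, 0], "fingers": 0.8}
    - {"delta_pos": [0, 0.0059, -0.002], "turn": [0.0525, 0, 0], "fingers": 0.8}
    - {"delta_pos": [0, 0.0087, -0.0029], "turn": [0.0785, 0, 0], "fingers": 0.8}
    - {"delta_pos": [0, 0.0116, -0.004], "turn": [0.105, 0, 0], "fingers": 0.8}
    - {"delta_pos": [0, 0.0145, -0.0049], "turn": [0.131, 0, 0], "fingers": 0.8}
    - {"delta_pos": [0, 0.0175, -0.006], "turn": [0.157, 0, 0], "fingers": 0.8}
    - {"delta_pos": [0, 0.0175, -0.006], "turn": [0.157, 0, 0], "fingers": 0.8}
    - {"delta_pos": [0, 0.0175, -0.006], "turn": [0.157, 0, 0], "fingers": 0.8}

```text
clock: 7.42
position: [0.5589, 0.2339, 0.0853]
ee_rot: [0.125, 0.989, -0.078, -0.01]
ft_force: [3.4, -1.7, -13.7]
grip_width: 0.425
grasp_force: 112.3
```

```bash
python3 st.py
```

```text
7.425 lean [ 0.158  0.001 -0.001] dp [ 0.0008  0.0065 -0.0133] [  3.4  -1.7 -13.7] [ 0.19 -0.94  0.16] 0.4248025541614723
top plane 4586 [0.0081 0.0007 0.049 ]
plate 9647 0.0135 [0.5573 0.2288] [0.16 0.11]
```

In the tool's units: -0.0145 m / 0.75 = -0.0193, -0.0072 m / 0.75 = -0.0096, -0.157 rad / 2 = -0.0785.

Request:
move_arm:
  plan:
    - {"delta_pos": [0, -0.0032, -0.0007], "turn": [-0.026, 0, 0], "fingers": 0.8}
    - {"delta_pos": [0, -0.0064, -0.0013], "turn": [-0.0525, 0, 0], "fingers": 0.8}
    - {"delta_pos": [0, -0.0096, -0.002], "turn": [-0.0785, 0, 0], "fingers": 0.8}
    - {"delta_pos": [0, -0.0129, -0.0027], "turn": [-0.105, 0, 0], "fingers": 0.8}
    - {"delta_pos": [0, -0.0161, -0.0035], "turn": [-0.131, 0, 0], "fingers": 0.8}
    - {"delta_pos": [0, -0.0193, -0.0041], "turn": [-0.157, 0, 0], "fingers": 0.8}
    - {"delta_pos": [0, -0.0193, -0.0041], "turn": [-0.157, 0, 0], "fingers": 0.8}
    - {"delta_pos": [0, -0.0193, -0.0041], "turn": [-0.157, 0, 0], "fingers": 0.8}

```text
clock: 8.48
position: [0.5554, 0.2208, 0.0915]
ee_rot: [0.125, 0.989, 0.077, 0.009]
ft_force: [0.9, 0.2, -11.1]
grip_width: 0.43
grasp_force: 112.2
```

```bash
python3 st.py
```

```text
8.475 lean [-0.156  0.001 -0.001] dp [ 0.0009 -0.007  -0.0195] [  0.9   0.2 -11.1] [-0.29 -0.2   0.01] 0.4301450854229958
top plane 4409 [ 0.0109 -0.0014  0.0491]
plate 9355 0.0135 [0.557  0.2286] [0.16 0.11]
```

In the tool's units: 0.0158 m / 0.75 = 0.0211, -0.0031 m / 0.75 = -0.0041, 0.157 rad / 2 = 0.0785.

Request:
move_arm:
  plan:
    - {"delta_pos": [0, 0.0035, -0.0007], "turn": [0.026, 0, 0], "fingers": 0.8}
    - {"delta_pos": [0, 0.0071, -0.0013], "turn": [0.0525, 0, 0], "fingers": 0.8}
    - {"delta_pos": [0, 0.0105, -0.0021], "turn": [0.0785, 0, 0], "fingers": 0.8}
    - {"delta_pos": [0, 0.014, -0.0028], "turn": [0.105, 0, 0], "fingers": 0.8}
    - {"delta_pos": [0, 0.0176, -0.0035], "turn": [0.131, 0, 0], "fingers": 0.8}
    - {"delta_pos": [0, 0.0211, -0.0041], "turn": [0.157, 0, 0], "fingers": 0.8}
    - {"delta_pos": [0, 0.0211, -0.0041], "turn": [0.157, 0, 0], "fingers": 0.8}
    - {"delta_pos": [0, 0.0211, -0.0041], "turn": [0.157, 0, 0], "fingers": 0.8}

```text
clock: 9.52
position: [0.5593, 0.2345, 0.0974]
ee_rot: [0.125, 0.989, -0.08, -0.01]
ft_force: [-2.4, -7.2, -4.7]
grip_width: 0.428
grasp_force: 113.6
```

```bash
python3 st.py
```

```text
9.525 lean [ 0.161  0.    -0.001] dp [ 0.0006  0.0072 -0.0254] [-2.4 -7.2 -4.7] [-1.32  0.59 -0.03] 0.4283274389458769
top plane 4127 [0.0051 0.0011 0.0491]
plate 8995 0.0135 [0.5581 0.2321] [0.16 0.11]
```

In the tool's units: -0.0189 m / 0.75 = -0.0252, -0.0081 m / 0.75 = -0.0108, -0.159 rad / 2 = -0.0795.

Request:
move_arm:
  plan:
    - {"delta_pos": [0, -0.002, -0.0017], "turn": [-0.02, 0, 0], "fingers": 0.8}
    - {"delta_pos": [0, -0.004, -0.0035], "turn": [-0.04, 0, 0], "fingers": 0.8}
    - {"delta_pos": [0, -0.006, -0.0051], "turn": [-0.06, 0, 0], "fingers": 0.8}
    - {"delta_pos": [0, -0.0079, -0.0068], "turn": [-0.0795, 0, 0], "fingers": 0.8}
    - {"delta_pos": [0, -0.0079, -0.0068], "turn": [-0.0795, 0, 0], "fingers": 0.8}
    - {"delta_pos": [0, -0.0089, -0.0133], "turn": [-0.0795, 0, 0], "fingers": 0.8}
    - {"delta_pos": [0, -0.0099, -0.0193], "turn": [-0.0795, 0, 0], "fingers": 0.8}
    - {"delta_pos": [0, -0.0108, -0.0252], "turn": [-0.0795, 0, 0], "fingers": 0.8}
    - {"delta_pos": [0, -0.0108, -0.0252], "turn": [-0.0795, 0, 0], "fingers": 0.8}
    - {"delta_pos": [0, -0.0108, -0.0252], "turn": [-0.0795, 0, 0], "fingers": 0.8}
    - {"delta_pos": [0, -0.0108, -0.0252], "turn": [-0.0795, 0, 0], "fingers": 0.8}

```text
clock: 10.95
position: [0.5583, 0.2304, 0.117]
ee_rot: [0.126, 0.992, 0.001, 0.0]
ft_force: [0.7, -0.2, -2.4]
grip_width: 0.426
grasp_force: 113.8
```

```bash
python3 st.py; python3 - <<'E'
from h import *
c=camera("scene");P=cloud(c);m=np.hypot(P[...,0]-.558,P[...,1]-.228)<.02
v,u=np.argwhere(m).mean(0).astype(int);print(u,v)
n=(np.hypot(P[...,0]-.558,P[...,1]-.228)<.025)&(P[...,2]>.055);print("lowest above nest",np.percentile(P[n][:,2],[0,1,5]))
im=c["color"][max(v-75,0):v+75,max(u-100,0):u+100];save("fin",cv2.resize(im,None,fx=4,fy=4,interpolation=cv2.INTER_CUBIC))
E
```

```text
10.95 lean [-0.002  0.    -0.001] dp [ 0.0005  0.0029 -0.045 ] [ 0.7 -0.2 -2.4] [-0.01 -0.04  0.  ] 0.4264258940307365
top plane 3625 [0.0014 0.0002 0.0491]
plate 7677 0.0136 [0.5581 0.2318] [0.161 0.11 ]
282 180
lowest above nest [0.0654656  0.0682182  0.07427691]
```

View pics/fin.png

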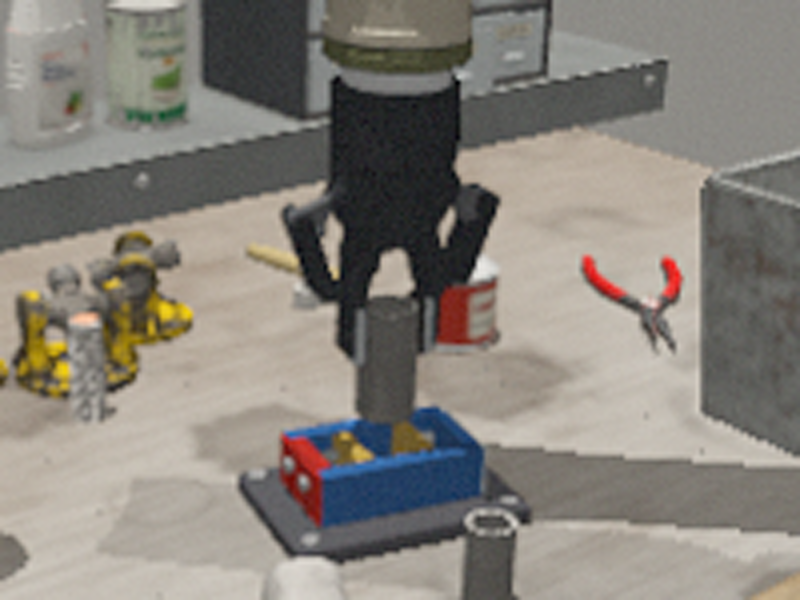

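The tube is upright in the gripper. Its lower end at (385,415) is about 19 mm above the nest's top face, and the nest stands flat. The wrist force (2.4 N) is just the tube's weight.

```bash
python3 -c "
from workcell import *
print(hand_in())"
```

```text
the job is handed in; nothing more can be done
None
```

I rocked the tube free in five alternating swings and handed the job in; the interface gave no verdict. The tube was held upright about 19 mm above the nest, the nest was flat and had shifted only about 3 mm, and the arm kept well clear of the can, grease tin and stud.

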